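# Rotate the stock: new jars behind the old

## Robot

A 6-joint arm with a two-finger parallel gripper is mounted at the origin on a cart in front of the work surface, level with it; the furniture and walls round the work are solid. World frame = base frame: x ahead of the robot, y to its left, z up, the work surface at z = 0. Lengths are in m, angles in rad, forces in N, time in s.
With the tool pointing down it reaches from about 0.325 to 0.9 m from the base axis. Payload 6.1 kg.
Tool frame: the origin (TCP) lies on the centre line of the jaws, within the pads' length; the fingertips stand 14 mm ahead of it and the grasp point (between the pads) lies 5 mm behind it; z points along the fingers, y is the line along which they close (so a half turn about z gives the same grasp; the last joint's range is limited). The gripper opens to 87 mm and grips with 3 to 60 N. Pads are 19 mm wide; open, the fingers measure 117 mm over their backs; the gripper's body (75 mm by 190 mm) begins 51 mm behind the grasp point.
Start: joints at [-1.266, 0.22, 1.526, -0, 1.395, -0.126], TCP at [0.261, -0.568, 0.237] pointing down, gripper open.
Joint ranges: [-2.98, 2.98], [-0.91, 2.08], [0.09, 2.57], [-1.24, 4.39], [0.2, 2.65], [-2.68, 2.68]. Speed limits (rad/s): [2.57, 2.57, 3.01, 3.14, 3.14, 3.14].

## Interface

Orientations are given as a unit quaternion [x, y, z, w].
In Python, from cell import * gives the robot as it stands.
- The arm moves only by the tool apply_moves, never from a script. Its argument "rows" is a list that holds one entry, the list of rows, each a list of 5 numbers: the finger opening in mm, from 0 to 87, then the shift along the world's x, y, z in units of 0.3 m (1.0 is 0.3 m), then the turn about the world's z in units of 45 degrees (1.0 is 45 degrees). In form: [[[jaw, dx, dy, dz, twist], ...]]. A call has exactly 5 rows; each row is the pose to reach, as a shift and turn from the pose commanded when the call began; what a row does not reach only later rows make up. A row lasts 1/8 s, in which the tool goes at most 62.5 mm and 10.7 degrees, less where a joint would pass 70% of its speed; a pose out of reach is approached as far as the arm can. A call with a number of a shift or a turn outside -1 to 1 is refused whole. A call with a gripper value outside its range is refused whole. The fingers move at their own pace and stop on an object; "force" is the grip in N (left out, the last holds). Time passes only in rows, so rows that repeat a pose let the fingers close, or fill a call up. It gives the time, the measured TCP pose, the force, the opening and the grip force at its end, in the units of the state.
- read_state(): the state, without advancing time (a new reading comes with each control period).
- read_camera(name): name is "scene" or "top" or "wrist"; returns the picture (384x512x3 uint8, red, green, blue); there is no depth.
- camera_model(name): a dict with "fx", "fy", "cx", "cy" (pixels), "view" (4x4, takes a point from world to camera coordinates). Camera axes: x right, y up, looking along -z (the intrinsics and any distortion apply to the point x, -y, -z); pixel columns grow to the right and rows downward; lengths in m; the calibration is good to about 2 mm. A picture is of the moment at which its call begins: read the wrist's pose just before it. camera_model takes no time and is no camera call; for the wrist camera it gives the pose at the moment of the call.
- close_job(): hands the job in; it is judged then, once.
The state is a dict: "clock": time; "q": joint angles; "qvel": joint speeds; "tau": joint torques, N m; "tool_pos": TCP position; "ee_rot": TCP orientation; "wrist_force": force on the tool from outside, world axes, zero at the start; "torque": the same for the moment, N m; "width": opening from 0.0 (shut) to 1.0 (fully open); "finger_force": force on a finger pad.
Only numpy, scipy, OpenCV 4.12 (cv2) and the standard library are available. Lean on these libraries where they do the work, as an engineer would, in place of code of your own. Each camera call takes 0.05 s, during which the arm holds its last target. There are 200 camera calls.

## Task

The new jars and the tin have come in on the wooden carrier. Move all four into the white wire rack, each into the lane that already holds an older one of the same kind, standing upright on the rack's floor directly behind it (on the side away from the robot), so that the older one in front is used up first. Leave the older ones standing where they are.

Things in the scene. Friction and masses are not known exactly. Their poses are not given: they have to be found in the camera images.
- stock_rack: fixed white wire rack, 186 (x, away from robot) by 336 mm (y). Origin: centre of underside; floor 8 mm above it. Wire dividers 36 mm high at y=-164,-82,0,82,164 make 4 lanes, 77 mm clear, centred at y=-123,-41,41,123. Front rail x=-88 (21 mm high), back rail x=88 (33 mm high). Each lane holds one older thing at x about -48, and is empty behind it: middle of that space x=+48
- carrier: fixed low dark wooden board, 80 (its x) by 348 mm (its y), 14 mm thick, with 30 mm high grips at both ends. Origin: centre of underside. The four new things stand in its four round seats (70 mm diameter, floor 8 mm above the underside) at x=0, y=-120,-40,40,120 mm, one in each, in any order
- honey_new: the new honey jar, standing in the carrier at the start: round jar of yellow-brown honey with a flat red lid, the widest of the four kinds: 65 mm diameter, 90 mm high, straight sides, 350 g. Origin: centre of its underside, z up
- salt_new: the new salt shaker, standing in the carrier at the start: glass salt shaker with a grey domed pierced cap: 42 mm diameter at 30 mm height, narrowing to 37 mm at 60 mm height, domed cap 34 mm, 90 mm high, 100 g; its foot is a little uneven (it may lean 0.05 rad). Origin: centre of its underside, z up
- tin_new: the new tin, standing in the carrier at the start: plain cylindrical food tin with a brown label and a bare metal top, the lowest of the four kinds: 57 mm diameter, 72 mm high, 180 g. Origin: centre of its underside, z up
- spice_new: the new spice jar, standing in the carrier at the start: slim spice jar with a straight mustard-yellow cap: 43 mm diameter, 100 mm high, 110 g. Origin: centre of its underside, z up
- honey_old: the older honey jar, loose, the same article as the new one, standing in the front half of one lane of the rack (any lane). Origin: centre of its underside, z up
- salt_old: the older salt shaker, loose, the same article as the new one, standing in the front half of one lane of the rack (any lane). Origin: centre of its underside, z up
- tin_old: the older tin, loose, the same article as the new one, standing in the front half of one lane of the rack (any lane). Origin: centre of its underside, z up
- spice_old: the older spice jar, loose, the same article as the new one, standing in the front half of one lane of the rack (any lane). Origin: centre of its underside, z up
Mind the look-alikes: they are no part of the job. Leave any green or turquoise look-alike of the tin_new alone.

How it is judged:
By the outcome, as a careful person would: the job done as asked, in the order asked, and still so for the second after the job is handed in, with the robot touching nothing.
It also fails if it takes over 104 s, if anything falls off the work surface, if the arm or the gripper's body presses on something with over 40 N, if the wrist force passes 120 N, or if a joint passes its speed limit or range.

## Working session

There is one attempt and no reset: what is moved stays moved. The work goes in short steps, Python scripts to look and compute and a tool call to move; the robot and the scene stay as the last step left them, time stands still between calls to the robot, and variables do not carry over. Pictures are saved under pics/ and viewed, at most 14 in all, crops included, and the job is handed in when it is done.

Besides the shell and the picture viewer there is one more tool, called after "Call:" in YAML: its name, and indented under it one key for each argument. apply_moves: Moves the arm, as the interface text tells. Its arguments: {"type":"object","properties":{"rows":{"type":"array"},"force":{"type":"number"}},"required":["rows"]}

```bash
mkdir -p pics; python3 - <<'E'
from cell import *
import cv2
s=read_state();print(s)
for n in("scene","top"):
    im=read_camera(n);cv2.imwrite(f"pics/{n}0.png",im[:,:,::-1]);m=camera_model(n);print(n,m)
E
```

```text
{'clock': 0.0, 'q': array([-1.26610138e+00,  2.21219731e-01,  1.52763513e+00, -3.06850015e-05,
        1.39472613e+00, -1.26079545e-01]), 'qvel': array([-0.00062787, -0.0013902 ,  0.00037551, -0.00075503,  0.0011175 ,
       -0.00168588]), 'tau': array([ 4.52753629e-04, -4.94608569e+01, -3.87380469e+01,  6.99296035e-02,
        5.71049948e-02, -1.10305123e-04]), 'tool_pos': array([ 0.26079721, -0.56731064,  0.2354285 ]), 'ee_rot': array([ 9.76892642e-01,  2.13728279e-01, -1.03711112e-04, -9.88856711e-04]), 'wrist_force': array([ 0.26812329, -0.53745018, -0.4194716 ]), 'torque': array([ 0.03375296, -0.00166685, -0.01954123]), 'finger_force': 0.0, 'width': 0.9998562524268365}
scene {'fx': 363.0039842470045, 'fy': 363.0039842470045, 'cx': 253.44357616875496, 'cy': 193.87879803969432, 'view': array([[ 6.71589471e-01, -7.40923436e-01,  2.09242989e-04,
        -3.89527993e-01],
       [ 3.60815652e-01,  3.27297960e-01,  8.73320165e-01,
        -2.32835036e-01],
       [-6.47131862e-01, -5.86437130e-01,  4.87146637e-01,
        -5.55822072e-01],
       [ 0.00000000e+00,  0.00000000e+00,  0.00000000e+00,
         1.00000000e+00]])}
top {'fx': 490.67920260874206, 'fy': 490.67920260874206, 'cx': 261.23387452079095, 'cy': 199.93639232957625, 'view': array([[ 0.53176867, -0.84687126, -0.00558146, -0.29732117],
       [ 0.82905245,  0.51921173,  0.20758425, -0.43542761],
       [-0.17289917, -0.11501412,  0.97820122, -1.14338183],
       [ 0.        ,  0.        ,  0.        ,  1.        ]])}
```

View pics/top0.png

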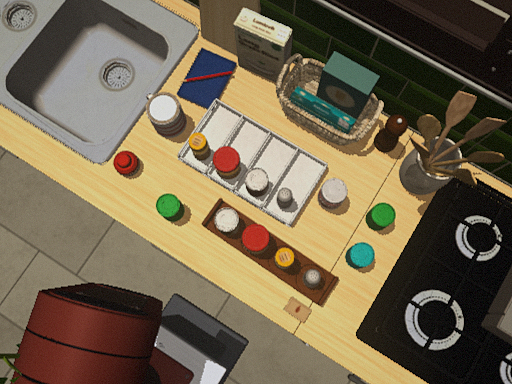

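View pics/scene0.png

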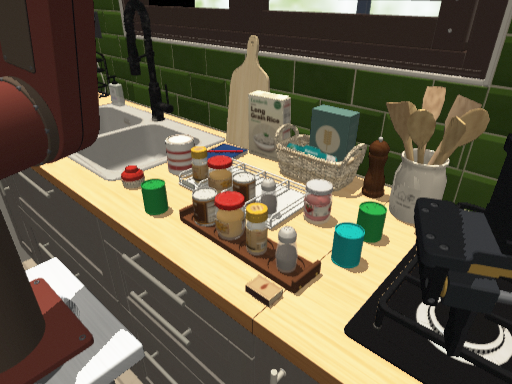

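The top view shows the carrier, left to right: tin (227,220), honey with red lid (256,238), spice with yellow cap (285,258) and salt (313,278). The rack lanes, left to right, hold spice (199,145), honey (227,160), tin (257,180) and salt (285,197). The green (169,207; 381,215) and turquoise (361,255) tins, the red object (125,162) and the other jars at (333,192) and (165,110) are not part of the job.

```bash
cat > h.py <<'E'
import numpy as np, cv2
from cell import *
def ray(m,u,v,z):
    V=np.array(m['view']);R=V[:3,:3];c=-R.T@V[:3,3]
    d=R.T@np.array([(u-m['cx'])/m['fx'],-(v-m['cy'])/m['fy'],-1.])
    return c+d*(z-c[2])/d[2]
def proj(m,p):
    V=np.array(m['view']);a=V[:3,:3]@np.array(p)+V[:3,3]
    return np.array([m['cx']+m['fx']*a[0]/-a[2], m['cy']-m['fy']*a[1]/-a[2]])
E
python3 - <<'E'
import cv2
im=cv2.imread("pics/top0.png")
c=im[90:310,170:350];cv2.imwrite("pics/crop1.png",cv2.resize(c[:140],None,fx=4.2,fy=4.2,interpolation=cv2.INTER_CUBIC))
cv2.imwrite("pics/crop2.png",cv2.resize(im[190:310,190:350],None,fx=5,fy=5,interpolation=cv2.INTER_CUBIC))
E
```

```text
(no output)
```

View pics/crop1.png

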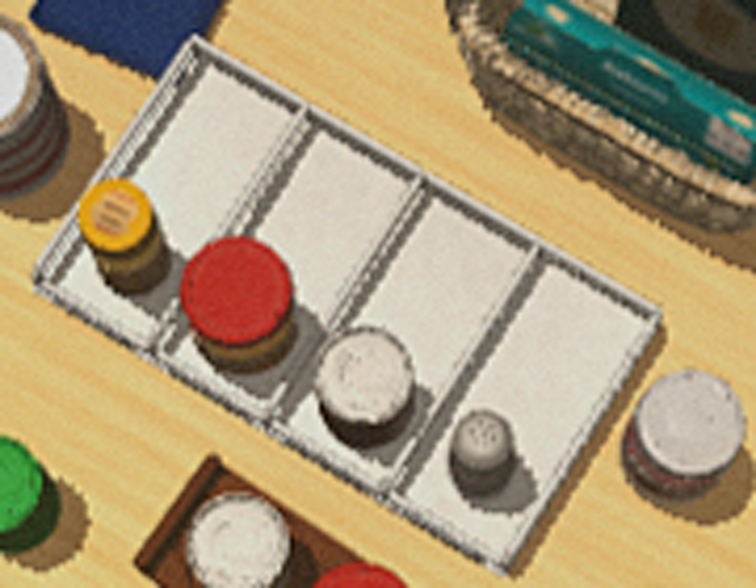

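View pics/crop2.png

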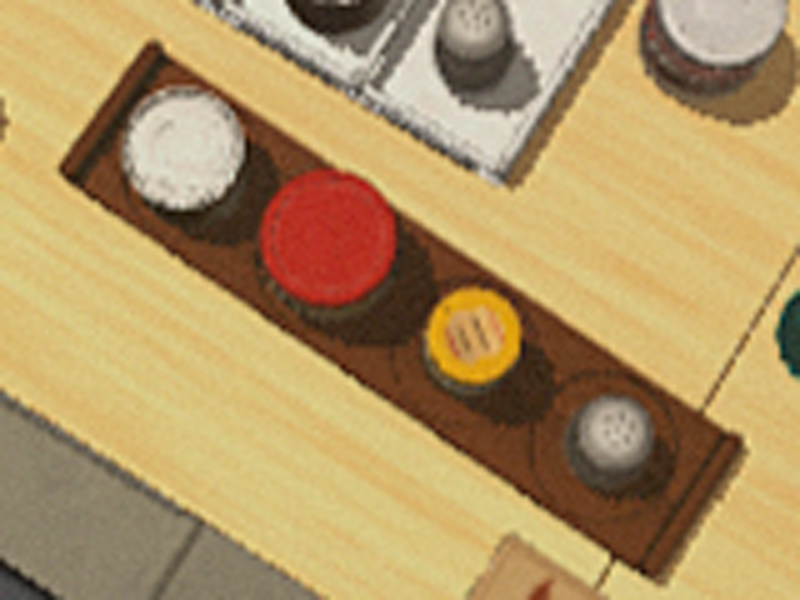

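```bash
python3 - <<'E'
from h import *
m=camera_model("top")
np.set_printoptions(precision=4,suppress=True)
def g(x,y,z,s,ox,oy): return ray(m,(x+.5)/s-.5+ox,(y+.5)/s-.5+oy,z)[:2]
A=lambda x,y,z:g(x,y,z,4.2,170,90); B=lambda x,y,z:g(x,y,z,5,190,190)
N={'tin':B(184,150,.080),'honey':B(329,239,.098),'spice':B(473,336,.108),'salt':B(614,430,.093)}
O={'tin':A(366,374,.080),'honey':A(237,291,.098),'spice':A(116,215,.108),'salt':A(483,438,.093)}
for k in N: print(k,N[k],O[k])
R=[A(196,40,.033),A(660,315,.033),A(38,280,.021),A(505,570,.021)]
print(R,"len",np.linalg.norm(R[0]-R[1]),np.linalg.norm(R[2]-R[3]),np.linalg.norm(R[0]-R[2]),np.linalg.norm(R[1]-R[3]))
for d in [(305,115),(425,180),(538,250)]: print(A(*d,.036))
y=R[0]-R[1]+R[2]-R[3]; yaw=np.arctan2(-y[0],y[1]); c=sum(R)/4; print("rack yaw",yaw,c)
Y=np.array([-np.sin(yaw),np.cos(yaw)]);X=np.array([np.cos(yaw),np.sin(yaw)])
print("R local",[((r-c)@X,(r-c)@Y) for r in R])
for k in O: print("old local",k,(O[k]-c)@X,(O[k]-c)@Y)
p=np.array([N[k] for k in ('tin','honey','spice','salt')]);print(np.linalg.norm(np.diff(p,axis=0),axis=1))
f=np.polyfit([120,40,-40,-120],p,1);print("carrier",f,np.arctan2(-f[0][0],f[0][1]))
print("ends",B(155,45,.03),B(65,165,.03),B(740,440,.03),B(655,580,.03))
E
```

```text
tin [0.4379 0.0192] [0.5587 0.0117]
honey [ 0.4367 -0.0619] [0.5571 0.0959]
spice [ 0.4329 -0.1405] [0.5562 0.1752]
salt [ 0.4322 -0.216 ] [ 0.5594 -0.0647]
[array([0.6912, 0.2186]), array([ 0.6912, -0.1094]), array([0.5159, 0.2185]), array([ 0.5145, -0.1108])] len 0.327921607117581 0.32928805821993373 0.17535788669948105 0.17672540269088302
[0.6847 0.1354]
[0.688  0.0523]
[ 0.6864 -0.0278]
rack yaw -0.0021499852248562457 [0.6032 0.0542]
R local [(np.float64(0.08767869321354875), np.float64(0.1645115007100468)), (np.float64(0.08835819227686897), np.float64(-0.16340940239861457)), (np.float64(-0.08767869321354892), np.float64(0.1640926294105117)), (np.float64(-0.08835819227686913), np.float64(-0.165194727721944))]
old local tin -0.04442554876339807 -0.04262786331472567
old local honey -0.04615858390179511 0.04154801098137654
old local spice -0.047244517440569705 0.12084599318388681
old local salt -0.04354967776927492 -0.1190313185615535
[0.0811 0.0788 0.0755]
carrier [[ 0.      0.001 ]
 [ 0.4349 -0.0998]] -0.026608222909999948
ends [0.4794 0.0675] [0.4062 0.072 ] [ 0.4662 -0.2723] [ 0.3889 -0.2714]
```

```bash
python3 - <<'E'
from h import *
np.set_printoptions(precision=3,suppress=True)
T,S=camera_model("top"),camera_model("scene")
def tri(a,b):
    def cd(m,u,v):
        p=ray(m,u,v,0);c=ray(m,u,v,.3);d=(c-p)/np.linalg.norm(c-p);return p,d
    A=np.zeros((3,3));B=np.zeros(3)
    for p,d in(cd(T,*a),cd(S,*b)):
        P=np.eye(3)-np.outer(d,d);A+=P;B+=P@p
    x=np.linalg.solve(A,B);return x,proj(T,x)-a
print("can",tri((161,108),(179,140)))
print("jar",tri((333,187),(319,186)))
print("basket bottom front",[ray(T,*p,0) for p in[(278,112),(289,137),(330,155),(360,152)]])
print("rim FL",tri((281,93),(277,148)),"rim FR",tri((358,140),(345,178)))
print("lid check",tri((256,237.5),(230,201)),tri((257,178.5),(244,180)))
im=cv2.imread("pics/scene0.png")
cv2.imwrite("pics/crop3.png",cv2.resize(im[90:270,160:400],None,fx=3.3,fy=3.3,interpolation=cv2.INTER_CUBIC))
E
```

```text
can (array([0.583, 0.299, 0.094]), array([ 0.583, -0.192]))
jar (array([ 0.637, -0.152,  0.081]), array([ 0.253, -0.023]))
basket bottom front [array([0.757, 0.073, 0.   ]), array([0.714, 0.012, 0.   ]), array([ 0.728, -0.102, -0.   ]), array([ 0.776, -0.163,  0.   ])]
rim FL (array([0.776, 0.081, 0.071]), array([-0.974,  0.18 ])) rim FR (array([ 0.783, -0.143,  0.045]), array([-0.271,  0.017]))
lid check (array([ 0.438, -0.063,  0.092]), array([ 0.03 , -0.008])) (array([0.561, 0.014, 0.069]), array([-0.248,  0.059]))
```

View pics/crop3.png

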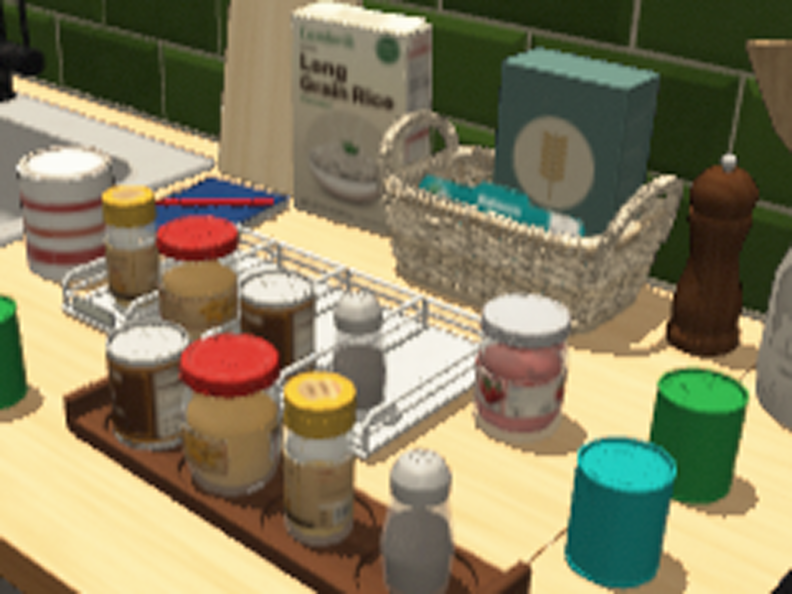

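Crop 3 confirms which is which: both tins have a brown label and a bare top (new one at crop 147,385; old one at 275,315), and the green and turquoise tins carry no label. I'll start moving towards the new honey jar, closing the jaws along world x.

Call:
apply_moves:
  rows:
    - [[87, 0.06, 0.17, 0, 0.145], [87, 0.12, 0.34, 0, 0.29], [87, 0.18, 0.51, 0, 0.435], [87, 0.24, 0.68, 0, 0.58], [87, 0.293, 0.843, 0, 0.725]]
  force: 20

```text
clock: 0.72
tool_pos: [0.3491, -0.313, 0.2361]
ee_rot: [0.877, 0.481, 0.0, -0.0]
wrist_force: [0.4, 1.0, -0.0]
width: 1.002
finger_force: 0.0
```

Call:
apply_moves:
  rows:
    - [[87, 0.06, 0.17, 0, 0.145], [87, 0.12, 0.34, 0, 0.29], [87, 0.18, 0.51, 0, 0.435], [87, 0.24, 0.68, 0, 0.58], [87, 0.293, 0.843, 0, 0.726]]

```text
clock: 1.35
tool_pos: [0.4369, -0.0603, 0.2364]
ee_rot: [0.706, 0.708, 0.0, 0.0]
wrist_force: [1.5, 0.3, -0.0]
width: 1.003
finger_force: 0.0
```

```bash
python3 - <<'E'
from h import *
np.set_printoptions(precision=4,suppress=True)
s=read_state();print(s['clock'],s['tool_pos'],s['ee_rot'],s['q'],s['wrist_force'])
im=read_camera("wrist");m=camera_model("wrist");cv2.imwrite("pics/w1.png",im[:,:,::-1])
V=m['view'];print(-V[:3,:3].T@V[:3,3],m['fx'],m['cx'],m['cy'])
for n,p in dict(honey=(.4367,-.0619,.098),tin=(.4379,.0192,.08),spice=(.4329,-.1405,.108),salt=(.4322,-.216,.093)).items(): print(n,proj(m,p))
E
```

```text
1.35 [ 0.4369 -0.0603  0.2364] [0.7059 0.7083 0.     0.0001] [-0.3162 -0.2366  1.9809  0.      1.3971 -0.3197] [ 1.4915  0.3012 -0.003 ]
[0.4357 0.0248 0.3838] 287.44783711858 256.2305168923468 192.28911768841004
honey [255.8178 192.8502]
tin [257.8177 111.4546]
spice [251.5658 264.8514]
salt [250.78   313.4671]
```

View pics/w1.png

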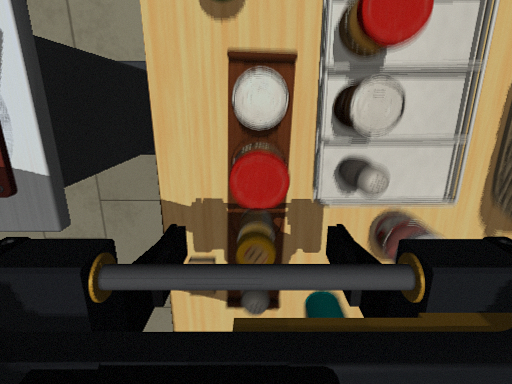

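The picture is motion-blurred because the arm was still settling. I'll take it again now that it is still and measure by colour masks.

```bash
cat >> h.py <<'E'
def blobs(im,m,name,z,box=None):
    hsv=cv2.cvtColor(im,cv2.COLOR_RGB2HSV)
    lo,hi={'red':((0,150,90),(6,255,255)),'yel':((17,140,120),(27,255,255)),'wht':((0,0,150),(179,45,255))}[name]
    k=cv2.inRange(hsv,lo,hi)
    if name=='red':k|=cv2.inRange(hsv,(172,150,90),(179,255,255))
    k=cv2.morphologyEx(k,cv2.MORPH_OPEN,np.ones((3,3)))
    for c in cv2.findContours(k,cv2.RETR_EXTERNAL,cv2.CHAIN_APPROX_NONE)[0]:
        a=cv2.contourArea(c)
        if a<80:continue
        (u,v),r=cv2.minEnclosingCircle(c)
        if r>60:continue
        p=ray(m,u,v,z);q=ray(m,u+r,v,z);print(name,np.round([u,v,r],1),p[:2].round(4),'R',round(np.linalg.norm(p-q),4),'fill',round(a/(3.14*r*r),2))
E
python3 - <<'E'
from h import *
s=read_state();print(s['clock'],s['tool_pos'])
im=read_camera("wrist");m=camera_model("wrist");cv2.imwrite("pics/w2.png",im[:,:,::-1])
blobs(im,m,'red',.098);blobs(im,m,'yel',.108);blobs(im,m,'wht',.080)
print('top')
im=cv2.imread("pics/top0.png")[:,:,::-1].copy();m=camera_model("top")
blobs(im,m,'red',.098);blobs(im,m,'yel',.108);blobs(im,m,'wht',.08)
E
```

```text
1.4 [ 0.43793329 -0.05508747  0.23636345]
red [256.8 188.5  29.9] [ 0.4369 -0.0603] R 0.0309 fill 0.86
red [397.3  21.6  38.3] [0.5593 0.0934] R 0.0337 fill 0.71
wht [372.8 191.4  10.5] [ 0.5649 -0.068 ] R 0.0115 fill 0.72
wht [374.  117.5  27.3] [0.5562 0.0109] R 0.028 fill 0.81
wht [415.  120.3  55.6] [0.5986 0.0085] R 0.0571 fill 0.38
wht [327.4 114.1  31.3] [0.5083 0.0139] R 0.0319 fill 0.21
wht [259.  107.6  26.1] [0.4385 0.0198] R 0.0265 fill 0.91
wht [337.5  40.   38. ] [0.5125 0.0819] R 0.0361 fill 0.12
wht [457.5   2.   20.5] [0.62   0.1141] R 0.0189 fill 0.06
top
red [ 59.  363.   38.1] [-0.0202  0.1522] R 0.0825 fill 0.52
red [ 70.5 321.5  38.2] [0.0633 0.1834] R 0.0842 fill 0.53
red [255.2 237.1  13.8] [ 0.437  -0.0611] R 0.0314 fill 0.92
red [125.1 161.9  11.9] [0.4251 0.2934] R 0.028 fill 0.86
red [225.5 159.1  13.1] [0.556  0.0967] R 0.031 fill 0.89
yel [284.4 256.8   9.6] [ 0.4332 -0.1408] R 0.0215 fill 0.91
yel [196.7 140.9   8.8] [0.5554 0.1761] R 0.0206 fill 0.51
wht [210.8 373.5  14.3] [ 0.1336 -0.1375] R 0.0314 fill 0.6
wht [416.  324.5  21.1] [ 0.4635 -0.4671] R
[... 153 characters left out ...]
6  11.5] [0.4382 0.0189] R 0.0269 fill 0.86
wht [281.1 209.5  16.2] [ 0.5259 -0.0762] R 0.0378 fill 0.39
wht [251.6 196.8  15.2] [ 0.515  -0.0015] R 0.0358 fill 0.23
wht [334.1 190.3  12.5] [ 0.6313 -0.1579] R 0.0295 fill 0.89
wht [223.5 179.5  13.7] [0.5151 0.0775] R 0.0326 fill 0.18
wht [301.5 180.6  27.6] [ 0.6109 -0.0806] R 0.0654 fill 0.5
wht [196.7 160.8  13.2] [0.5198 0.157 ] R 0.0316 fill 0.37
wht [271.9 167.8  29.9] [ 0.6005 -0.0046] R 0.0712 fill 0.47
wht [248.2 144.9  23.1] [0.6186 0.0739] R 0.0556 fill 0.51
wht [221.4 128.7  22.9] [0.6188 0.151 ] R 0.0554 fill 0.58
wht [162.5 108.   13.9] [0.5872 0.3026] R 0.034 fill 0.87
wht [264.3  22.9  26.6] [0.9145 0.2135] R 0.0677 fill 0.13
```

View pics/w2.png

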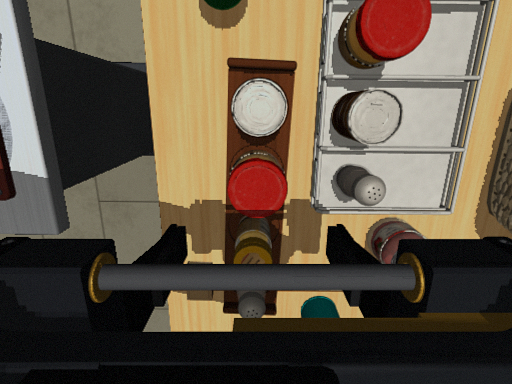

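Call:
apply_moves:
  rows:
    - [[87, 0.0, 0.003, -0.15, 0], [87, 0.0, 0.003, -0.3, 0], [87, 0.0, 0.003, -0.44, 0], [87, 0.0, 0.003, -0.54, 0], [87, 0.0, 0.003, -0.597, 0]]

```text
clock: 2.08
tool_pos: [0.435, -0.0616, 0.0553]
ee_rot: [0.708, 0.706, -0.001, -0.001]
wrist_force: [-0.2, -0.7, 0.9]
width: 0.998
finger_force: 0.0
```

Call:
apply_moves:
  rows:
    - [[60, 0, 0, 0, 0], [60, 0, 0, 0, 0], [60, 0, 0, 0, 0], [60, 0, 0, 0, 0], [60, 0, 0, 0, 0]]

```text
clock: 2.7
tool_pos: [0.4382, -0.0616, 0.0586]
ee_rot: [0.707, 0.707, 0.001, 0.001]
wrist_force: [2.4, -0.4, 4.3]
width: 0.724
finger_force: 20.0
```

Call:
apply_moves:
  rows:
    - [[60, 0, 0, 0.08, 0], [60, 0, 0, 0.2, 0], [60, 0, 0, 0.33, 0], [60, 0, 0, 0.433, 0], [60, 0, 0, 0.433, 0]]

```text
clock: 3.32
tool_pos: [0.4377, -0.0615, 0.1889]
ee_rot: [0.707, 0.707, 0.001, 0.002]
wrist_force: [-0.1, -0.1, -5.0]
width: 0.725
finger_force: 20.0
```

Call:
apply_moves:
  rows:
    - [[60, 0.1, 0.073, 0, 0], [60, 0.26, 0.19, 0, 0], [60, 0.44, 0.322, 0, 0], [60, 0.6, 0.44, 0, 0], [60, 0.714, 0.523, 0, 0]]

```text
clock: 3.95
tool_pos: [0.6509, 0.0975, 0.1831]
ee_rot: [0.707, 0.707, -0.002, -0.002]
wrist_force: [-0.3, -1.3, -4.0]
width: 0.729
finger_force: 20.0
```

Call:
apply_moves:
  rows:
    - [[60, 0, 0, 0, 0], [60, 0, 0, -0.04, 0], [60, 0, 0, -0.12, 0], [60, 0, 0, -0.2, 0], [60, 0, 0, -0.25, 0]]

```text
clock: 4.58
tool_pos: [0.6485, 0.0947, 0.1093]
ee_rot: [0.708, 0.707, -0.002, -0.001]
wrist_force: [0.1, 0.9, -3.7]
width: 0.726
finger_force: 20.0
```

```bash
python3 - <<'E'
from h import *
s=read_state();print(s['clock'],s['tool_pos'],s['width'],s['finger_force'],s['wrist_force'])
im=read_camera("top");m=camera_model("top");blobs(im,m,'red',.14)
w=read_camera("wrist");m=camera_model("wrist")
cv2.imwrite("pics/w3.png",np.vstack([cv2.resize(im[80:240,140:360],(660,480))[:,:,::-1]]));cv2.imwrite("pics/w3w.png",w[:,:,::-1])
E
```

```text
4.575 [0.64848326 0.09465475 0.10932087] 0.7256114639031714 19.998278964485507 [ 0.14097966  0.86773492 -3.6848447 ]
red [ 50.5 381.   17.6] [-0.0451  0.1339] R 0.0365 fill 0.31
red [171.  368.   14.1] [ 0.1088 -0.0626] R 0.0294 fill 0.2
red [  9.3 315.7  37.5] [0.0133 0.2879] R 0.0797 fill 0.43
red [225.5 160.5  12.7] [0.5444 0.0853] R 0.0289 fill 0.78
red [154.   90.5  19. ] [0.5984 0.3197] R 0.0445 fill 0.08
```

View pics/w3w.png

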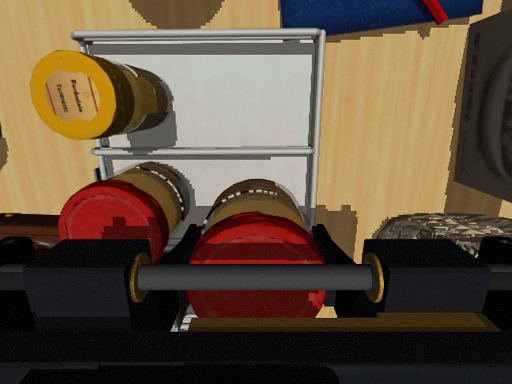

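The wrist view shows the held honey between the dividers, with the old honey to its left. I'll check the divider line (row 152), the outer divider (row 35) and the back rail (column 322) in world coordinates.

```bash
python3 - <<'E'
from h import *
print(read_state()['tool_pos'])
im=read_camera("wrist")[:,:,::-1];m=camera_model("wrist");cv2.imwrite("pics/w4.png",im)
d=cv2.absdiff(im,cv2.imread("pics/w3w.png"));print("diff",d.mean())
for n,(u,v,z) in dict(div=(230,152,.036),far=(200,35,.036),back=(322,100,.033),honold=(113,236,.098)).items(): print(n,ray(m,u,v,z))
blobs(np.ascontiguousarray(im[:,:,::-1]),m,'yel',.108)
E
```

```text
[0.64831869 0.09493822 0.10906899]
diff 4.6150665283203125
div [0.62806789 0.14037603 0.036     ]
far [0.60960695 0.22157492 0.036     ]
back [0.69741913 0.17864812 0.033     ]
honold [0.56093037 0.09885561 0.098     ]
yel [73.7 94.7 47.8] [0.5583 0.1803] R 0.0237 fill 0.81
```

Call:
apply_moves:
  rows:
    - [[60, 0.008, 0.005, 0, 0], [60, 0.008, 0.005, -0.05, 0], [60, 0.008, 0.005, -0.09, 0], [60, 0.008, 0.005, -0.13, 0], [60, 0.008, 0.005, -0.15, 0]]

```text
clock: 5.35
tool_pos: [0.6524, 0.0972, 0.0656]
ee_rot: [0.707, 0.707, -0.001, -0.001]
wrist_force: [-0.4, 0.9, -4.3]
width: 0.723
finger_force: 20.0
```

Call:
apply_moves:
  rows:
    - [[60, 0, 0, -0.01, 0], [60, 0, 0, -0.02, 0], [60, 0, 0, -0.025, 0], [60, 0, 0, -0.025, 0], [60, 0, 0, -0.025, 0]]

```text
clock: 5.98
tool_pos: [0.6536, 0.0972, 0.0602]
ee_rot: [0.707, 0.707, 0.0, 0.0]
wrist_force: [0.6, -0.8, -4.1]
width: 0.727
finger_force: 20.0
```

Call:
apply_moves:
  rows:
    - [[60, 0, 0, -0.004, 0], [60, 0, 0, -0.008, 0], [60, 0, 0, -0.008, 0], [60, 0, 0, -0.008, 0], [60, 0, 0, -0.008, 0]]

```text
clock: 6.6
tool_pos: [0.6538, 0.0972, 0.0586]
ee_rot: [0.707, 0.707, 0.0, 0.0]
wrist_force: [-2.8, -0.5, 6.1]
width: 0.726
finger_force: 20.0
```

Call:
apply_moves:
  rows:
    - [[67, 0, 0, 0, 0], [70, 0, 0, 0, 0], [76, 0, 0, 0, 0], [76, 0, 0, 0, 0], [76, 0, 0, 0, 0]]

```text
clock: 7.22
tool_pos: [0.6534, 0.0972, 0.0573]
ee_rot: [0.707, 0.707, -0.0, -0.0]
wrist_force: [0.4, 0.1, 0.1]
width: 0.869
finger_force: 0.0
```

Call:
apply_moves:
  rows:
    - [[76, 0, 0, 0.06, 0], [76, 0, 0, 0.2, 0], [76, 0, 0, 0.35, 0], [76, 0, 0, 0.5, 0], [76, 0, 0, 0.5, 0]]

```text
clock: 7.85
tool_pos: [0.6567, 0.0974, 0.2151]
ee_rot: [0.707, 0.707, 0.004, 0.004]
wrist_force: [-0.5, 0.1, 0.6]
width: 0.871
finger_force: 0.0
```

```bash
python3 - <<'E'
from h import *
s=read_state();print(s['clock'],s['tool_pos'],s['wrist_force'])
im=read_camera("wrist");m=camera_model("wrist");cv2.imwrite("pics/w5.png",im[:,:,::-1])
t=read_camera("top");cv2.imwrite("pics/t5.png",t[:,:,::-1])
blobs(im,m,'red',.098);print('top');blobs(t,camera_model("top"),'red',.098)
E
```

```text
7.85 [0.65672294 0.09735324 0.2150692 ] [-0.4664296   0.14650816  0.60320696]
red [153.6 187.8  33.2] [0.5582 0.1028] R 0.0312 fill 0.84
red [252.1 186.6  32.3] [0.651  0.1037] R 0.0305 fill 0.85
red [349.   25.5  33. ] [0.73   0.2387] R 0.0268 fill 0.1
top
red [ 51.  381.5  15.1] [-0.0597  0.1439] R 0.0324 fill 0.16
red [  5.3 341.5  11.8] [-0.0468  0.2788] R 0.0258 fill 0.54
red [225.5 159.4  13.2] [0.5554 0.0962] R 0.0311 fill 0.9
red [248.5 127.5  12.3] [0.651  0.0929] R 0.0295 fill 0.53
```

View pics/w5.png

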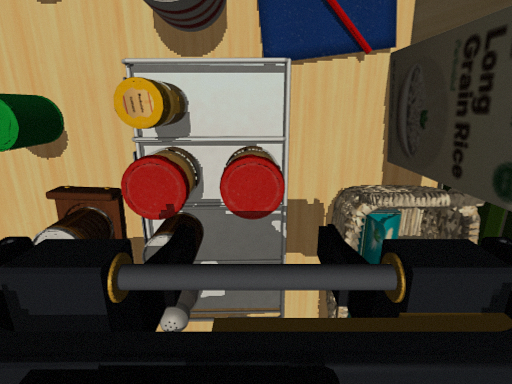

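Honey is in place behind the old one: wrist view new (252,187), old (154,188). Next is the tin.

Call:
apply_moves:
  rows:
    - [[87, -0.12, -0.043, 0, 0], [87, -0.28, -0.1, 0, 0], [87, -0.46, -0.166, 0, 0], [87, -0.62, -0.224, 0, 0], [87, -0.717, -0.259, 0, 0]]

```text
clock: 8.57
tool_pos: [0.4352, 0.0192, 0.2057]
ee_rot: [0.707, 0.707, -0.001, -0.001]
wrist_force: [-0.1, -0.4, 1.0]
width: 1.002
finger_force: 0.0
```

Call:
apply_moves:
  rows:
    - [[87, 0, 0, 0, 0], [87, 0, 0, -0.15, 0], [87, 0, 0, -0.32, 0], [87, 0, 0, -0.45, 0], [87, 0, 0, -0.506, 0]]

```text
clock: 9.2
tool_pos: [0.4363, 0.0201, 0.0522]
ee_rot: [0.707, 0.707, -0.002, -0.002]
wrist_force: [0.5, -1.2, -0.1]
width: 1.001
finger_force: 0.0
```

Call:
apply_moves:
  rows:
    - [[50, 0, 0, 0, 0], [50, 0, 0, 0, 0], [50, 0, 0, 0, 0], [50, 0, 0, 0, 0], [50, 0, 0, 0, 0]]

```text
clock: 9.82
tool_pos: [0.4392, 0.0194, 0.0566]
ee_rot: [0.707, 0.707, 0.001, 0.001]
wrist_force: [0.9, 0.2, 4.5]
width: 0.654
finger_force: 20.0
```

Call:
apply_moves:
  rows:
    - [[50, 0, 0, 0.08, 0], [50, 0, 0, 0.2, 0], [50, 0, 0, 0.33, 0], [50, 0, 0, 0.433, 0], [50, 0, 0, 0.433, 0]]

```text
clock: 10.45
tool_pos: [0.4399, 0.0193, 0.1879]
ee_rot: [0.707, 0.707, 0.002, 0.002]
wrist_force: [-0.2, -0.0, -1.4]
width: 0.656
finger_force: 20.0
```

Call:
apply_moves:
  rows:
    - [[50, 0.1, -0.003, 0, 0], [50, 0.28, -0.008, 0, 0], [50, 0.46, -0.012, 0, 0], [50, 0.62, -0.016, 0, 0], [50, 0.717, -0.018, 0, 0]]

```text
clock: 11.08
tool_pos: [0.654, 0.0141, 0.1821]
ee_rot: [0.707, 0.707, -0.001, -0.001]
wrist_force: [-0.8, -0.1, -0.7]
width: 0.654
finger_force: 20.0
```

Call:
apply_moves:
  rows:
    - [[50, 0, 0, 0, 0], [50, 0, 0, -0.1, 0], [50, 0, 0, -0.22, 0], [50, 0, 0, -0.33, 0], [50, 0, 0, -0.39, 0]]

```text
clock: 11.7
tool_pos: [0.6502, 0.0144, 0.0648]
ee_rot: [0.707, 0.707, -0.002, -0.002]
wrist_force: [0.2, 0.2, -2.1]
width: 0.653
finger_force: 20.0
```

Call:
apply_moves:
  rows:
    - [[50, 0, 0, -0.02, 0], [50, 0, 0, -0.034, 0], [50, 0, 0, -0.043, 0], [50, 0, 0, -0.043, 0], [50, 0, 0, -0.043, 0]]

```text
clock: 12.32
tool_pos: [0.6542, 0.014, 0.0567]
ee_rot: [0.707, 0.707, 0.001, 0.001]
wrist_force: [-0.6, 0.2, 1.3]
width: 0.648
finger_force: 20.0
```

Call:
apply_moves:
  rows:
    - [[60, 0, 0, 0, 0], [64, 0, 0, 0, 0], [68, 0, 0, 0, 0], [68, 0, 0, 0, 0], [68, 0, 0, 0.01, 0]]

```text
clock: 12.95
tool_pos: [0.6531, 0.0141, 0.0584]
ee_rot: [0.707, 0.707, -0.0, -0.0]
wrist_force: [0.2, -0.2, -0.3]
width: 0.782
finger_force: 0.0
```

Call:
apply_moves:
  rows:
    - [[68, 0, 0, 0.06, 0], [68, 0, 0, 0.2, 0], [68, 0, 0, 0.35, 0], [68, 0, 0, 0.49, 0], [68, 0, 0, 0.49, 0]]

```text
clock: 13.58
tool_pos: [0.6565, 0.0139, 0.2128]
ee_rot: [0.707, 0.707, 0.003, 0.004]
wrist_force: [0.2, -0.2, -0.3]
width: 0.782
finger_force: 0.0
```

Call:
apply_moves:
  rows:
    - [[76, -0.12, -0.084, 0, 0], [76, -0.28, -0.197, 0, 0], [76, -0.46, -0.323, 0, 0], [76, -0.63, -0.442, 0, 0], [76, -0.735, -0.516, 0, 0]]

```text
clock: 14.2
tool_pos: [0.4305, -0.1415, 0.2053]
ee_rot: [0.708, 0.707, -0.0, -0.0]
wrist_force: [0.8, -0.6, 0.5]
width: 0.871
finger_force: 0.0
```

Call:
apply_moves:
  rows:
    - [[76, 0, 0, 0, 0], [76, 0, 0, -0.13, 0], [76, 0, 0, -0.28, 0], [76, 0, 0, -0.41, 0], [76, 0, 0, -0.454, 0]]

```text
clock: 14.82
tool_pos: [0.4316, -0.1392, 0.067]
ee_rot: [0.707, 0.707, -0.001, -0.002]
wrist_force: [0.2, 0.4, 0.3]
width: 0.871
finger_force: 0.0
```

Call:
apply_moves:
  rows:
    - [[36, 0, 0, 0, 0], [36, 0, 0, 0, 0], [36, 0, 0, 0, 0], [36, 0, 0, 0, 0], [36, 0, 0, 0, 0]]

```text
clock: 15.45
tool_pos: [0.4336, -0.1411, 0.0704]
ee_rot: [0.707, 0.707, 0.0, 0.001]
wrist_force: [0.5, 0.4, 4.2]
width: 0.49
finger_force: 20.0
```

Call:
apply_moves:
  rows:
    - [[36, 0, 0, 0.08, 0], [36, 0, 0, 0.2, 0], [36, 0, 0, 0.33, 0], [36, 0, 0.03, 0.433, 0], [36, 0, 0.1, 0.433, 0]]

```text
clock: 16.08
tool_pos: [0.4345, -0.1116, 0.2024]
ee_rot: [0.708, 0.706, 0.001, 0.003]
wrist_force: [-0.7, 0.5, -0.6]
width: 0.488
finger_force: 20.0
```

Call:
apply_moves:
  rows:
    - [[36, 0.08, 0.12, 0, 0], [36, 0.18, 0.26, 0, 0], [36, 0.28, 0.4, 0, 0], [36, 0.38, 0.54, 0, 0], [36, 0.48, 0.68, 0, 0]]

```text
clock: 16.7
tool_pos: [0.5774, 0.0948, 0.199]
ee_rot: [0.707, 0.707, -0.0, -0.0]
wrist_force: [0.3, -0.1, -1.5]
width: 0.49
finger_force: 20.0
```

Call:
apply_moves:
  rows:
    - [[36, 0.1, 0.12, 0, 0], [36, 0.18, 0.21, 0, 0], [36, 0.23, 0.26, 0, 0], [36, 0.25, 0.281, 0, 0], [36, 0.25, 0.281, 0, 0]]

```text
clock: 17.32
tool_pos: [0.6516, 0.1775, 0.1988]
ee_rot: [0.707, 0.707, -0.001, -0.0]
wrist_force: [0.9, 0.1, -1.7]
width: 0.486
finger_force: 20.0
```

```bash
python3 - <<'E'
from h import *
s=read_state();print(s['clock'],s['tool_pos'],s['width'],s['wrist_force'])
im=read_camera("wrist");m=camera_model("wrist");cv2.imwrite("pics/w6.png",im[:,:,::-1])
blobs(im,m,'yel',.108)
t=read_camera("top");m=camera_model("top");cv2.imwrite("pics/t6.png",t[60:240,140:340,::-1]);blobs(t,m,'yel',.108)
E
```

```text
17.325 [0.65157336 0.17750968 0.19879098] 0.48559044752223945 [ 0.85101324  0.06901601 -1.68074226]
yel [277.5 261.5  16.6] [0.6701 0.1171] R 0.0155 fill 0.11
yel [233.5 261.5  15.6] [0.6289 0.1171] R 0.0146 fill 0.11
yel [149.5 198.   24.8] [0.5573 0.1796] R 0.0216 fill 0.45
yel [196.8 141.    8.7] [0.5552 0.1758] R 0.0206 fill 0.87
```

View pics/w6.png

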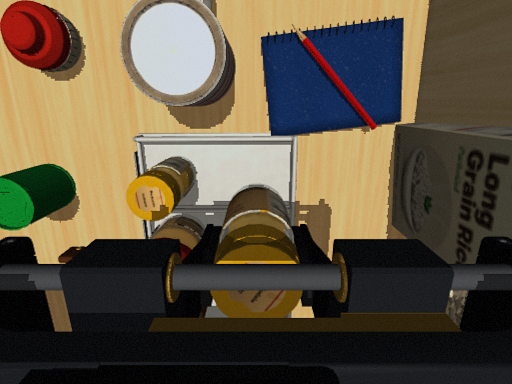

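```bash
python3 - <<'E'
from h import *
m=camera_model("top")
for p in[(238,68),(256,76),(275,82)]:print(ray(m,*p,0))
m=camera_model("wrist")
for p in[(393,125),(395,210),(398,250)]:
  for z in(0,.15,.2):print(p,z,ray(m,*p,z))
E
```

```text
[0.80662822 0.22861426 0.        ]
[0.81255893 0.1755664  0.        ]
[0.82469338 0.12368775 0.        ]
(393, 125) 0 [0.81100863 0.23388871 0.        ]
(393, 125) 0.15 [0.74141196 0.24411342 0.15      ]
(393, 125) 0.2 [0.71821306 0.24752165 0.2       ]
(395, 210) 0 [0.82826616 0.12739166 0.        ]
(395, 210) 0.15 [0.75119097 0.18376664 0.15      ]
(395, 210) 0.2 [0.72549924 0.2025583  0.2       ]
(398, 250) 0 [0.84030275 0.07015632 0.        ]
(398, 250) 0.15 [0.75801154 0.15133411 0.15      ]
(398, 250) 0.2 [0.73058113 0.17839337 0.2       ]
```

Call:
apply_moves:
  rows:
    - [[36, 0, 0, -0.06, 0], [36, 0, 0, -0.18, 0], [36, 0, 0, -0.29, 0], [36, 0, 0, -0.36, 0], [36, 0, 0, -0.39, 0]]

```text
clock: 18.05
tool_pos: [0.6507, 0.1771, 0.0802]
ee_rot: [0.707, 0.707, -0.001, -0.001]
wrist_force: [0.9, 0.2, 0.7]
width: 0.492
finger_force: 20.0
```

Call:
apply_moves:
  rows:
    - [[36, 0, 0, -0.02, 0], [36, 0, 0, -0.034, 0], [36, 0, 0, -0.044, 0], [36, 0, 0, -0.044, 0], [36, 0, 0, -0.044, 0]]

```text
clock: 18.68
tool_pos: [0.6527, 0.1778, 0.0704]
ee_rot: [0.707, 0.707, 0.001, 0.001]
wrist_force: [0.9, -0.2, 5.1]
width: 0.492
finger_force: 20.0
```

Call:
apply_moves:
  rows:
    - [[46, 0, 0, 0, 0], [52, 0, 0, 0, 0], [56, 0, 0, 0, 0], [56, 0, 0, 0, 0], [56, 0, 0, 0.01, 0]]

```text
clock: 19.3
tool_pos: [0.6516, 0.1775, 0.0718]
ee_rot: [0.707, 0.707, -0.0, -0.0]
wrist_force: [0.3, -0.2, 0.5]
width: 0.64
finger_force: 0.0
```

Call:
apply_moves:
  rows:
    - [[56, 0, 0, 0.06, 0], [56, 0, 0, 0.2, 0], [56, 0, 0, 0.35, 0], [56, 0, 0, 0.49, 0], [56, 0, 0, 0.49, 0]]

```text
clock: 19.92
tool_pos: [0.6549, 0.1782, 0.2266]
ee_rot: [0.707, 0.707, 0.004, 0.003]
wrist_force: [-0.2, 0.5, -0.6]
width: 0.641
finger_force: 0.0
```

Call:
apply_moves:
  rows:
    - [[76, -0.07, -0.15, 0, 0], [76, -0.14, -0.3, 0, 0], [76, -0.21, -0.45, 0, 0], [76, -0.28, -0.6, 0, 0], [76, -0.35, -0.76, 0, 0]]

```text
clock: 20.55
tool_pos: [0.5457, -0.0515, 0.219]
ee_rot: [0.707, 0.707, -0.0, -0.0]
wrist_force: [-0.1, -0.5, -0.4]
width: 0.869
finger_force: 0.0
```

Call:
apply_moves:
  rows:
    - [[76, -0.08, -0.16, 0, 0], [76, -0.18, -0.34, 0, 0], [76, -0.28, -0.54, 0, 0], [76, -0.382, -0.7, 0, 0], [76, -0.382, -0.765, 0, 0]]

```text
clock: 21.18
tool_pos: [0.4301, -0.2822, 0.2191]
ee_rot: [0.709, 0.705, -0.0, -0.0]
wrist_force: [-0.0, 0.1, 0.6]
width: 0.875
finger_force: 0.0
```

Call:
apply_moves:
  rows:
    - [[76, 0, 0, 0, 0], [76, 0, 0, 0, 0], [76, 0, 0, 0, 0], [76, 0, 0, 0, 0], [76, 0, 0, 0, 0]]

```text
clock: 21.8
tool_pos: [0.4326, -0.2793, 0.2191]
ee_rot: [0.707, 0.707, 0.0, -0.0]
wrist_force: [0.8, -0.7, 0.4]
width: 0.873
finger_force: 0.0
```

```bash
python3 - <<'E'
from h import *
s=read_state();print(s['clock'],s['tool_pos'],s['width'],s['wrist_force'])
im=read_camera("wrist");m=camera_model("wrist");cv2.imwrite("pics/w7.png",im[:,:,::-1])
print(proj(m,(.432,-.216,.098)),m['view'])
t=read_camera("top");cv2.imwrite("pics/t7.png",t[:,:,::-1])
w=cv2.resize(im[80:280,180:440,::-1],(520,400));c=cv2.resize(t[90:240,170:350,::-1],(480,400))
cv2.imwrite("pics/w7c.png",cv2.resize(np.vstack([im[:,:,::-1],cv2.resize(t[90:240,150:370,::-1],(512,350))]),(418,600)))
E
```

```text
21.8 [ 0.43256474 -0.27931168  0.2191291 ] 0.8725829636323325 [ 0.83389926 -0.70694844  0.39364441]
[256.78615002 123.92812743] [[ 9.99999795e-01 -1.53320270e-04  6.21259226e-04 -4.31588515e-01]
 [ 3.28405967e-04  9.56226742e-01 -2.92626572e-01  2.97260885e-01]
 [-5.49199101e-04  2.92626716e-01  9.56226596e-01 -2.91724853e-01]
 [ 0.00000000e+00  0.00000000e+00  0.00000000e+00  1.00000000e+00]]
```

View pics/w7c.png

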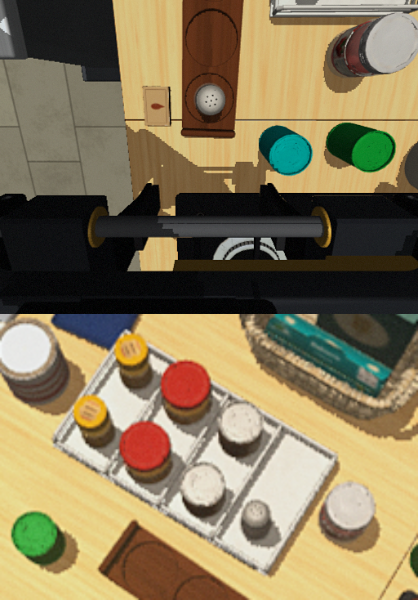

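Salt's cap is at wrist pixel (257,120), 4 px off the prediction, so y is about -0.2145. The other three stand correctly in the rack.

Call:
apply_moves:
  rows:
    - [[76, 0, 0.1, 0, 0], [76, 0, 0.2, 0, 0], [76, 0, 0.218, 0, 0], [76, 0, 0.218, -0.12, 0], [76, 0, 0.218, -0.26, 0]]

```text
clock: 22.52
tool_pos: [0.4333, -0.2157, 0.1415]
ee_rot: [0.707, 0.707, 0.0, 0.002]
wrist_force: [0.3, -0.4, 0.1]
width: 0.872
finger_force: 0.0
```

Call:
apply_moves:
  rows:
    - [[76, 0, 0, -0.12, 0], [76, 0, 0, -0.22, 0], [76, 0, 0, -0.28, 0], [76, 0, 0, -0.28, 0], [60, 0, 0, -0.28, 0]]

```text
clock: 23.15
tool_pos: [0.4329, -0.2153, 0.058]
ee_rot: [0.707, 0.707, 0.0, 0.001]
wrist_force: [-0.1, -0.5, -0.0]
width: 0.82
finger_force: 0.0
```

Call:
apply_moves:
  rows:
    - [[32, 0, 0, 0, 0], [32, 0, 0, 0, 0], [32, 0, 0, 0, 0], [32, 0, 0, 0, 0], [32, 0, 0, 0, 0]]
  force: 15

```text
clock: 23.78
tool_pos: [0.4325, -0.2146, 0.0574]
ee_rot: [0.707, 0.707, 0.0, 0.0]
wrist_force: [0.9, 0.2, 1.9]
width: 0.452
finger_force: 14.9
```

Call:
apply_moves:
  rows:
    - [[32, 0, 0, 0.05, 0], [32, 0, 0, 0.15, 0], [32, 0, 0, 0.28, 0], [32, 0, 0, 0.4, 0], [32, 0, 0, 0.433, 0]]

```text
clock: 24.4
tool_pos: [0.4336, -0.2154, 0.1903]
ee_rot: [0.707, 0.707, 0.0, 0.003]
wrist_force: [-0.1, -0.9, -1.3]
width: 0.451
finger_force: 14.7
```

```bash
python3 - <<'E'
from h import *
s=read_state();print(s['clock'],s['tool_pos'],s['width'],s['finger_force'],s['wrist_force'])
t=read_camera("scene");cv2.imwrite("pics/s8.png",cv2.resize(t[100:330,180:440,::-1],None,fx=2.4,fy=2.4))
E
```

```text
24.4 [ 0.43358399 -0.21541617  0.19025963] 0.45083478426464374 14.74162179285372 [-0.10950764 -0.90956228 -1.30028593]
```

View pics/s8.png

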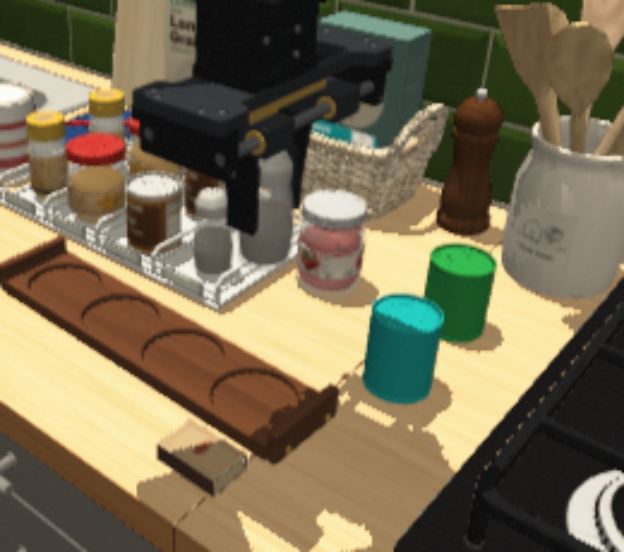

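The salt hangs upright in the jaws and the carrier is empty. I'll move it to the lane behind the old salt.

Call:
apply_moves:
  rows:
    - [[32, 0.1, 0.067, 0, 0], [32, 0.26, 0.175, 0, 0], [32, 0.44, 0.296, 0, 0], [32, 0.61, 0.41, 0, 0], [32, 0.728, 0.489, 0, 0]]

```text
clock: 25.08
tool_pos: [0.6514, -0.0657, 0.1845]
ee_rot: [0.707, 0.707, -0.001, -0.001]
wrist_force: [0.3, -0.4, -0.3]
width: 0.453
finger_force: 14.7
```

Call:
apply_moves:
  rows:
    - [[32, 0, 0, 0, 0], [32, 0, 0, -0.1, 0], [32, 0, 0, -0.22, 0], [32, 0, 0, -0.33, 0], [32, 0, 0, -0.39, 0]]

```text
clock: 25.7
tool_pos: [0.6477, -0.0681, 0.0665]
ee_rot: [0.708, 0.707, -0.002, -0.002]
wrist_force: [0.2, 0.5, -1.3]
width: 0.455
finger_force: 14.7
```

Call:
apply_moves:
  rows:
    - [[32, 0, 0, -0.02, 0], [32, 0, 0, -0.034, 0], [32, 0, 0, -0.042, 0], [32, 0, 0, -0.042, 0], [32, 0, 0, -0.042, 0]]

```text
clock: 26.32
tool_pos: [0.6511, -0.0678, 0.0582]
ee_rot: [0.707, 0.707, 0.0, 0.0]
wrist_force: [0.2, 0.1, -1.7]
width: 0.453
finger_force: 14.7
```

Call:
apply_moves:
  rows:
    - [[32, 0, 0, -0.003, 0], [32, 0, 0, -0.006, 0], [32, 0, 0, -0.006, 0], [32, 0, 0, -0.006, 0], [32, 0, 0, -0.006, 0]]

```text
clock: 26.95
tool_pos: [0.6513, -0.0679, 0.0573]
ee_rot: [0.707, 0.707, 0.0, 0.001]
wrist_force: [-3.4, 0.4, 7.5]
width: 0.455
finger_force: 15.4
```

Contact. Release, retreat and check.

Call:
apply_moves:
  rows:
    - [[42, 0, 0, 0, 0], [46, 0, 0, 0, 0], [52, 0, 0, 0, 0], [56, 0, 0, 0, 0], [56, 0, 0, 0.01, 0]]

```text
clock: 27.58
tool_pos: [0.6504, -0.0677, 0.0583]
ee_rot: [0.707, 0.707, -0.0, -0.0]
wrist_force: [0.1, -0.5, 1.4]
width: 0.635
finger_force: 0.0
```

Call:
apply_moves:
  rows:
    - [[56, 0, 0, 0.06, 0], [56, 0, 0, 0.2, 0], [56, 0, 0, 0.35, 0], [56, 0, 0, 0.5, 0], [56, 0, 0, 0.55, 0]]

```text
clock: 28.2
tool_pos: [0.6527, -0.0682, 0.2295]
ee_rot: [0.707, 0.707, 0.002, 0.003]
wrist_force: [-0.0, 0.7, 0.4]
width: 0.643
finger_force: 0.0
```

Call:
apply_moves:
  rows:
    - [[56, -0.1, -0.1, 0.1, 0], [56, -0.24, -0.24, 0.1, 0], [56, -0.38, -0.38, 0.1, 0], [56, -0.5, -0.5, 0.1, 0], [56, -0.6, -0.6, 0.1, 0]]

```text
clock: 28.82
tool_pos: [0.4689, -0.2488, 0.2533]
ee_rot: [0.707, 0.707, -0.0, -0.0]
wrist_force: [1.0, 0.2, -1.1]
width: 0.642
finger_force: 0.0
```

Call:
apply_moves:
  rows:
    - [[56, 0, -0.15, 0, 0], [56, 0, -0.3, 0, 0], [56, 0, -0.4, 0, 0], [56, 0, -0.4, 0, 0], [56, 0, -0.4, 0, 0]]

```text
clock: 29.45
tool_pos: [0.4705, -0.367, 0.2531]
ee_rot: [0.707, 0.707, 0.0, -0.001]
wrist_force: [0.7, 0.3, 0.0]
width: 0.646
finger_force: 0.0
```

```bash
python3 - <<'E'
from h import *
s=read_state();print(s['clock'],s['tool_pos'],s['wrist_force'])
t=read_camera("top")[90:240,150:370,::-1];c=read_camera("scene")[110:260,150:370,::-1]
cv2.imwrite("pics/fin.png",np.vstack([cv2.resize(t,(440,300),interpolation=2),cv2.resize(c,(440,300),interpolation=2)]))
E
```

```text
29.45 [ 0.47045758 -0.36702371  0.25309493] [0.72028581 0.32795831 0.04109528]
```

View pics/fin.png

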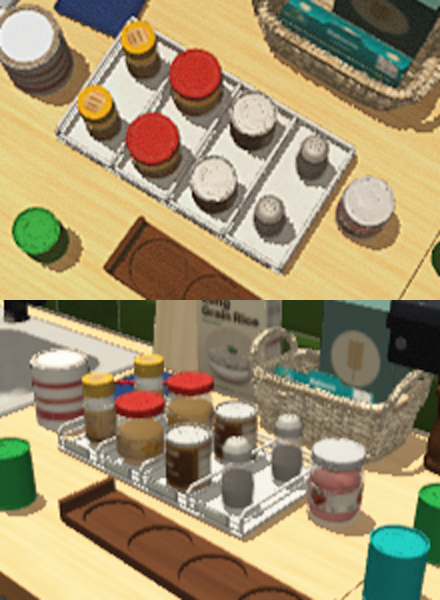

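All four new items stand upright behind their matching older ones, and the robot is clear of everything.

```bash
python3 -c "
from cell import *
print(close_job())"
```

```text
the job is handed in; nothing more can be done
None
```

The honey, tin, spice and salt are each standing upright in the rack directly behind the older one of the same kind, and the job was handed in at about 29.5 s.

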